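# Put the carving tools away by kind and shut the blast gate

### The arm

A 6-joint arm with a two-finger parallel gripper is mounted at the origin on the work surface. World frame = base frame: x ahead of the robot, y to its left, z up, the work surface at z = 0. Lengths are in m, angles in degrees, forces in N, time in s.
With the tool pointing down it reaches from about 0.425 to 0.95 m from the base axis. Payload 3.5 kg.
Tool frame: the origin (TCP) lies midway between the tips of the shut fingers; the grasp point (between the pads) lies 19 mm behind it; z points along the fingers, y is the line along which they close (so a half turn about z gives the same grasp; the last joint's range is limited). The gripper opens to 85 mm and grips with 20 to 120 N. Pads are 22 mm wide; open, the fingers measure 114 mm over their backs; the gripper's body (76 mm by 85 mm) begins 54 mm behind the grasp point. The pads swing forward as they close: fully open they stand 13 mm farther back than shut.
Start: joints at [63.598, 16.404, 90.338, -0, 73.258, -8.594], TCP at [0.206, 0.643, 0.231] pointing down, gripper open.
Joint ranges: [-158.93, 158.93], [-51.34, 127.21], [12.03, 142.37], [-87.48, 267.48], [13.55, 161.25], [-162.69, 162.69]. Speed limits (degrees/s): [159.86, 159.86, 180, 180, 180, 180].

### API

Orientations are given as a 3x3 rotation matrix whose columns are the frame's x, y, z axes.
In Python, from workcell import manip, cams gives the robot as it stands. The module is installed in compiled form; this text tells all that it offers.
- The arm moves only by the tool servo_tool, never from a script. Its argument "plan" is one flat list of numbers, 7 for each row, row after row: the closure, from -1 (fully open) to 1 (shut), then the shift along the tool's x, y, z in units of 0.75 m (1.0 is 0.75 m), then the turn, a rotation vector about the tool's x, y, z in units of pi rad (1.0 is pi rad). In form: [fingers, tx, ty, tz, ax, ay, az, fingers, tx, ty, tz, ax, ay, az, ...]. A call has 1 to 20 rows; each row is the pose to reach, as a shift and turn from the pose commanded when the call began, along the tool's axes at that moment, turning the shorter way round; what a row does not reach only later rows make up. A row lasts 1/10 s, in which the tool goes at most 50 mm and 8.59 degrees, less where a joint would pass 70% of its speed; a pose out of reach is approached as far as the arm can. A call with a number of a shift or a turn outside -1 to 1 is refused whole. A call with a gripper value outside its range is refused whole. The fingers move at their own pace and stop on an object; "force" is the grip in N (left out, the last holds). Time passes only in rows, so rows that repeat a pose let the fingers close. It gives the time, the measured TCP pose, the force, the opening and the grip force at its end, in the units of the state.
- manip.read_state(): the state, without advancing time (a new reading comes with each control period).
- cams.camera(name): name is "scene" or "top"; returns the picture (384x512x3 uint8, blue, green, red); there is no depth.
- cams.get_calibration(name): a dict with "intrinsics" (3x3 intrinsics, pixels), "R" (3x3) and "t" (3): a world point X has camera coordinates R X + t. Camera axes: x right, y down, z forward; pixel columns grow to the right and rows downward; lengths in m; the calibration is good to about 2 mm. A picture is of the moment at which its call begins. get_calibration takes no time and is no camera call.
- manip.sign_off(): hands the job in; it is judged then, once.
Trained networks look in the newest picture that a camera, given by its name, has taken for a name from the list of things; names that differ only in an ending like _2 or _b are one class to them, and where a whole thing is asked for, a point or a joint stands for the part that bears it (a point fixed in the world has none). Each returns a list of dicts, best first, with "confidence" (0 to 1); they miss things now and then, are a little off and sometimes report something else, mostly with a low value. They report only what shows in the picture. A call takes as long as a camera call. They do not tell look-alikes from the thing itself.
- cams.silhouettes(target, camera): "region" (384x512 bool, what is visible of it) and "bbox" ([left, top, right, bottom] in pixels, round what is visible of it).
The state is a dict: "time": time; "qpos": joint angles; "joint_velocities": joint speeds; "effort": joint torques, N m; "position": TCP position; "tcp_rot": TCP orientation; "force": force on the tool from outside, world axes, zero at the start; "ft_torque": the same for the moment, N m; "gripper_width": opening from 0.0 (shut) to 1.0 (fully open); "grasp_force": force on a finger pad.
Only numpy, scipy, OpenCV 4.12 (cv2) and the standard library are available. Lean on these libraries where they do the work, as an engineer would, in place of code of your own. Each camera call takes 0.05 s, during which the arm holds its last target. There are 200 camera calls.

### The job

Close down the carving bench: lay the two loose chisels in the tray that already holds a chisel and the loose rasp in the tray that already holds a rasp, each wholly inside its tray with no end over the rim, set down and not dropped. Shut off the dust extraction by sliding the blast gate's blade fully home. The tools already in the trays stay there, and everything else on the bench is left where it is.

Things in the scene. Friction and masses are not known exactly. Their poses are not given: they have to be found in the camera images.
- flat_chisel: All-steel stone chisel lying on the bench, 170 mm long: a 14 x 14 mm square bar over 120 mm, then a splayed flat blade 27 mm wide, 7 mm thick, its middle 7 mm up. Origin under mid-length, on the surface it lies on; x to the cutting end, z up. About 0.18 kg; balances within 8 mm of its origin: grip the bar there across y.
- claw_chisel: All-steel stone chisel lying on the bench, 170 mm long: a 14 x 14 mm square bar over 120 mm, then a splayed blade 27 mm wide, 7 mm thick, with four teeth, its middle 7 mm up. Origin under mid-length, on the surface it lies on; x to the cutting end, z up. About 0.18 kg; balances within 8 mm of its origin: grip the bar there across y.
- flat_rasp: Flat rasp, 170 mm long: wooden handle with ferrule from x = -85 to -10 mm (24 mm wide to the grip, 25 mm high), then a flat toothed steel blade 20 x 6 mm; the blade's middle is 12.5 mm up. Origin under mid-length, on the surface it lies on; x to the blade's tip, z up. About 0.14 kg; balances near x = -35 mm: grip there across y. Lies on the bench.
- point_chisel: Steel point chisel (14 mm bar, 170 mm long, tapering to a point) that already lies in the chisel tray, along it, on its floor, 50 mm to the +y side of the tray's middle. Origin under mid-length, x to the point. It stays in the tray.
- round_rasp: A rasp with the same handle and a round tapering steel blade (12 mm), 170 mm long, that already lies in the rasp tray, along it, on its floor, 43 mm to the +y side of the tray's middle. Origin under mid-length, x to the tip. It stays in the tray.
- chisel_tray: Open sheet-metal tool tray fixed to the bench, 240 (x) by 130 (y) by 45 mm high, walls and floor 4 mm. For chisels: a point chisel lies in it. Origin under its centre, on the bench. The two trays are identical, side by side; which is left changes: only the tool already in it tells which is which.
- rasp_tray: Open sheet-metal tool tray fixed to the bench, 240 (x) by 130 (y) by 45 mm high, walls and floor 4 mm. For rasps: a round rasp lies in it. Origin under its centre, on the bench. The two trays are identical, side by side; which is left changes: only the tool already in it tells which is which.
- flat_chisel_tip (a point): The working end of the flat chisel, on its middle line, 85 mm along its +x from its origin.
- flat_chisel_butt (a point): The struck end of the flat chisel, on its middle line, 85 mm along its -x from its origin.
- claw_chisel_tip (a point): The working end of the claw chisel, on its middle line, 85 mm along its +x from its origin.
- claw_chisel_butt (a point): The struck end of the claw chisel, on its middle line, 85 mm along its -x from its origin.
- flat_rasp_tip (a point): The working end of the flat rasp, on its middle line, 85 mm along its +x from its origin.
- flat_rasp_butt (a point): The handle end of the flat rasp, on its middle line, 85 mm along its -x from its origin.
- extractor: Dust extraction fixed at the right: black slotted hood box (top at 170 mm) nearest the robot, then the blast gate, an aluminium upright plate housing 120 (y) x 120 mm, 40 to 160 mm above the bench (thumbscrew to 176), 20 mm thick (x), then a white hose leading away. Origin on the bench under the housing's centre; x along the duct away from the robot, y the way the blade pulls out.
- gate (a joint): How far the blast gate's steel blade is pulled out, m: 0 fully home (shut, at its end stop), 0.08 fully open. Grows as the blade moves along the extractor's +y; push to -y to shut. About 3 N of friction, no spring, stays where it is left.
- gate_handle (a point): On the axis of the blade's handle, 152 mm above the bench. The handle is an upright dark round bar 16 mm thick at the blade's outer end, 50 to 172 mm above the bench (19 mm cap from 164 up). Blade home: 90 mm to +y of the extractor's origin, 30 mm outside the housing. The blade joins it on its -y side: pinch it along the extractor's x or push its +y side.
- brush: Bystander among the tools: flat wooden dusting brush, 140 mm long, handle to -x, pale bristles 32 mm wide at +x, 18 mm high. Not a rasp: leave it.
- calipers: Bystander among the tools: steel outside calipers lying flat, two bowed legs, 155 mm long, 100 mm wide, 12 mm high, brass pivot at -x. Leave it.
- rubbing_stone: Bystander among the tools: dark abrasive block 110 x 50 x 24 mm. Leave it.
- mallet: Bystander: carver's round wooden mallet standing on its head, 76 mm across, handle upright, 200 mm high in all, far side of the bench. Leave it.
- grinder: Bystander: cordless grey die grinder lying beyond the trays, about 270 mm long, 50 mm high. Leave it.
- figurine: Bystander: small white plaster seated figure, plinth 75 mm square, 178 mm high, far side of the bench. Fragile: leave it. To its right (-y), beyond the tools, a fixed turntable carries a plaster bust 235 mm high: keep clear of it too.
Not all that is in view belongs to the job. Leave any yellow look-alike of the claw_chisel alone.

How it is judged (in metres and radians):
At the end, for the whole second after the job is handed in: Both loose chisels in the chisel tray, the loose rasp in the rasp tray: both ends inside the outline and below the 45 mm rim. Point chisel and round rasp still lying in their trays (origin within 60 mm of mid-length, below 35 mm). All at rest (0.03 m/s). Gate blade within 4 mm of shut (x of flat_chisel_tip in the frame of chisel_tray between -0.12 and 0.12 m and y of flat_chisel_tip in the frame of chisel_tray between -0.065 and 0.065 m and z of flat_chisel_tip in the frame of chisel_tray between -0.005 and 0.045 m and x of flat_chisel_butt in the frame of chisel_tray between -0.12 and 0.12 m and y of flat_chisel_butt in the frame of chisel_tray between -0.065 and 0.065 m and z of flat_chisel_butt in the frame of chisel_tray between -0.005 and 0.045 m and linear speed of each of flat_chisel, claw_chisel, flat_rasp, point_chisel, round_rasp below 0.03 m/s and x of claw_chisel_tip in the frame of chisel_tray between -0.12 and 0.12 m and y of claw_chisel_tip in the frame of chisel_tray between -0.065 and 0.065 m and z of claw_chisel_tip in the frame of chisel_tray between -0.005 and 0.045 m and x of claw_chisel_butt in the frame of chisel_tray between -0.12 and 0.12 m and y of claw_chisel_butt in the frame of chisel_tray between -0.065 and 0.065 m and z of claw_chisel_butt in the frame of chisel_tray between -0.005 and 0.045 m and x of flat_rasp_tip in the frame of rasp_tray between -0.12 and 0.12 m and y of flat_rasp_tip in the frame of rasp_tray between -0.065 and 0.065 m and z of flat_rasp_tip in the frame of rasp_tray between -0.005 and 0.045 m and x of flat_rasp_butt in the frame of rasp_tray between -0.12 and 0.12 m and y of flat_rasp_butt in the frame of rasp_tray between -0.065 and 0.065 m and z of flat_rasp_butt in the frame of rasp_tray between -0.005 and 0.045 m and x of point_chisel in the frame of chisel_tray between -0.06 and 0.06 m and y of point_chisel in the frame of chisel_tray between -0.065 and 0.065 m and z of point_chisel in the frame of chisel_tray below 0.035 m and x of round_rasp in the frame of rasp_tray between -0.06 and 0.06 m and y of round_rasp in the frame of rasp_tray between -0.065 and 0.065 m and z of round_rasp in the frame of rasp_tray below 0.035 m and value of joint gate below 0.004 m); the robot touches nothing.
It fails at once if the brush, calipers or rubbing stone is moved more than 30 mm (distance of any of brush, calipers, rubbing_stone from where it was at the start of the episode above 0.03 m).
It fails at once if the mallet or grinder is moved more than 30 mm (distance of any of mallet, grinder from where it was at the start of the episode above 0.03 m).
It fails at once if the figurine is moved more than 30 mm (distance of figurine from where it was at the start of the episode above 0.03 m).
It fails at once if a loose chisel or the loose rasp is dropped or thrown: out of the fingers and faster than 0.75 m/s (a fall of about 30 mm) ((linear speed of flat_chisel above 0.75 m/s and contact force between the fingers and flat_chisel below 0.3 N) or (linear speed of claw_chisel above 0.75 m/s and contact force between the fingers and claw_chisel below 0.3 N) or (linear speed of flat_rasp above 0.75 m/s and contact force between the fingers and flat_rasp below 0.3 N)).
It also fails if it takes over 72 s, if anything falls off the work surface, if the arm or the gripper's body presses on something with over 40 N, if the wrist force passes 120 N, or if a joint passes its speed limit or range.

## Working session

There is one attempt and no reset: what is moved stays moved. The work goes in short steps, Python scripts to look and compute and a tool call to move; the robot and the scene stay as the last step left them, time stands still between calls to the robot, and variables do not carry over. Pictures are saved under pics/ and viewed, at most 10 in all, crops included, and the job is handed in when it is done.

Besides the shell and the picture viewer there is one more tool, called after "Request:" by a JSON object that holds its "fn" and its "kwargs". servo_tool: Moves the arm, as the interface text tells. Shifts and turns lie within -1 to 1; 1 stands for 0.75 m of shift or pi rad of turn. Its arguments: {"type":"object","properties":{"plan":{"type":"array"},"force":{"type":"number"}},"required":["plan"]}

```bash
mkdir -p pics
cat > h.py <<'E'
import numpy as np, cv2
from workcell import manip, cams
def cal(n):
    c=cams.get_calibration(n); return np.array(c["intrinsics"]),np.array(c["R"]),np.array(c["t"])
def ray(n,u,v,z):
    K,R,t=cal(n); d=R.T@np.linalg.inv(K)@np.array([u,v,1.]); o=-R.T@t
    return o+d*(z-o[2])/d[2]
def proj(n,X):
    K,R,t=cal(n); p=K@(R@np.array(X,float)+t); return p[:2]/p[2]
E
python3 - <<'E'
from h import *
np.set_printoptions(precision=3,suppress=True)
ims={n:cams.camera(n) for n in("top","scene")}
for n,i in ims.items():
    cv2.imwrite(f"pics/{n}0.png",cv2.resize(i,(800,600),interpolation=cv2.INTER_CUBIC)); np.save(f"pics/{n}0.npy",i)
    K,R,t=cal(n); print(n,-R.T@t,R[2])
for n in ims:
  for o in "flat_chisel claw_chisel flat_rasp point_chisel round_rasp chisel_tray rasp_tray gate_handle extractor brush".split():
    for d in cams.silhouettes(o,n)[:3]:
        m=d["region"].astype(np.uint8); ys,xs=np.nonzero(m)
        if len(xs)<5: continue
        r=cv2.minAreaRect(np.c_[xs,ys].astype(np.float32))
        print(n,o,round(d["confidence"],2),d["bbox"],[np.round(x,1) for x in r])
print(manip.read_state())
E
```

```text
top [ 0.286 -0.001  1.322] [ 0.187 -0.007 -0.982]
scene [1.494 0.234 1.026] [-0.727 -0.149 -0.671]
top flat_chisel 0.74 [268.3, 174.4, 318.2, 191.3] [array([293.2, 185.7]), array([ 7.6, 50. ]), np.float64(72.0)]
top flat_chisel 0.41 [117.4, 122.5, 200.9, 143.7] [array([160., 135.]), array([18., 82.]), np.float64(90.0)]
top claw_chisel 0.75 [132.2, 288.8, 187.8, 299.3] [array([157.5, 294.5]), array([ 7., 51.]), np.float64(90.0)]
top claw_chisel 0.52 [294.1, 253.7, 339.1, 291.9] [array([318.3, 272.2]), array([53.2,  8.6]), np.float64(43.3)]
top claw_chisel 0.51 [202.8, 177.2, 253.6, 187.0] [array([229.1, 183.2]), array([ 5.2, 48.1]), np.float64(86.4)]
top flat_rasp 0.82 [212.3, 141.7, 266.3, 156.3] [array([235.9, 150.2]), array([ 7.8, 50.8]), np.float64(78.7)]
top point_chisel 0.49 [100.7, 181.5, 104.2, 227.6] [array([101.6, 203.5]), array([ 5.1, 45.5]), np.float64(7.6)]
top round_rasp 0.73 [161.5, 183.6, 170.0, 227.5] [array([163., 206.]), array([44.,  6.]), np.float64(90.0)]
top round_rasp 0.55 [97.3, 180.4, 105.6, 228.4] [array([102. , 203.2]), array([ 6.4, 46.7]), np.float64(10.3)]
[... 2291 characters left out ...]
05.9] [array([267., 200.]), array([48.,  8.]), np.float64(0.0)]
scene brush 0.33 [124.0, 176.8, 161.8, 207.7] [array([142.6, 193.5]), array([30.8, 32.9]), np.float64(83.4)]
{'time': 1.1, 'qpos': array([63.598, 16.405, 90.337,  0.002, 73.259, -8.595]), 'joint_velocities': array([-0.005,  0.047,  0.054,  0.041,  0.09 ,  0.007]), 'effort': array([ -0.   , -40.598, -29.295,  -0.   ,   0.001,  -0.   ]), 'position': array([0.206, 0.643, 0.231]), 'tcp_rot': array([[-0.952,  0.306, -0.   ],
       [ 0.306,  0.952,  0.   ],
       [ 0.   , -0.   , -1.   ]]), 'force': array([ 0.567,  0.131, -0.292]), 'ft_torque': array([ 0.013, -0.004, -0.012]), 'grasp_force': 0.0, 'gripper_width': 1.0031375042202455}
```

View pics/top0.png

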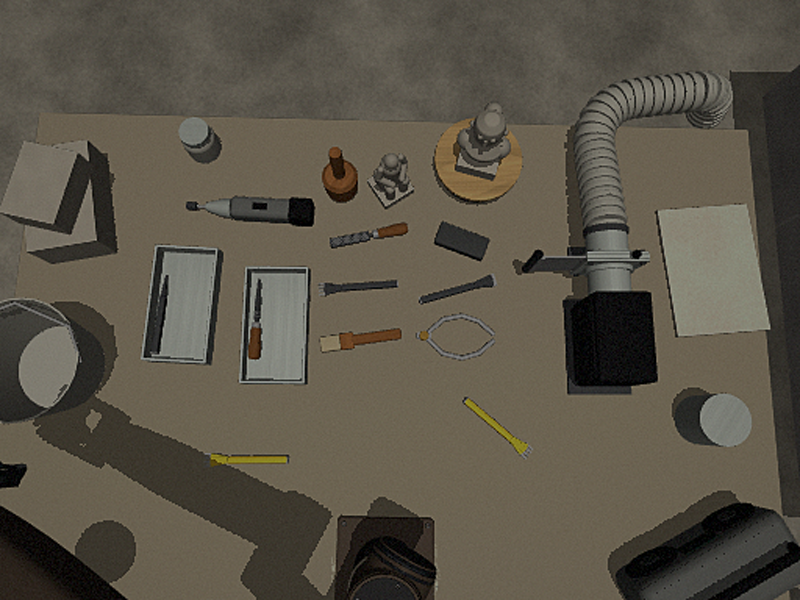

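View pics/scene0.png

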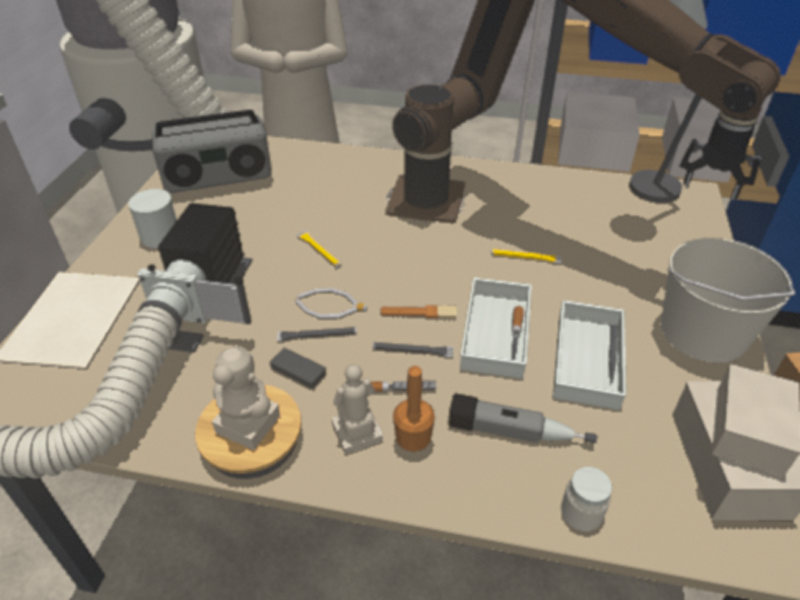

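The top view shows both trays. The left one (pixel 182,304 at 800 px scale) holds the point chisel, so it is the chisel tray. The right one (275,325) holds the round rasp.

Possible matches for each loose tool:
- **Claw chisel:** grey (357,287), with yellow look-alikes at (250,459) and (497,427). I choose the grey one.
- **Flat chisel:** grey (457,289).
- **Rasp:** (369,236). The brush at (360,340) is not a rasp.

Next I'll check this in a close crop and triangulate.

```bash
cat >> h.py <<'E'
def tri(a,b):
    A=[]
    for n,(u,v) in (("top",a),("scene",b)):
        K,R,t=cal(n); P=K@np.c_[R,t]; A+=[u*P[2]-P[0],v*P[2]-P[1]]
    X=np.linalg.svd(np.array(A))[2][3]; return X[:3]/X[3]
def ends(m):
    ys,xs=np.nonzero(m); p=np.c_[xs,ys].astype(float); c=p.mean(0); d=np.linalg.svd(p-c,full_matrices=False)[2][0]
    s=(p-c)@d; k=[]
    for q in (s.min(),s.max()):
        w=abs(s-q)<4; k.append(c+d*(q+np.sign(q)*.5)+0*w.sum())
    return k
E
python3 - <<'E'
from h import *
np.set_printoptions(precision=3,suppress=True)
t=np.load("pics/top0.npy"); s=np.load("pics/scene0.npy")
def best(o,n,box):
    for d in cams.silhouettes(o,n):
        m=d["region"]; ys,xs=np.nonzero(m)
        if len(xs)>5 and box[0]<xs.mean()<box[2] and box[1]<ys.mean()<box[3]: return m
    print("none",o,n)
B={"flat_chisel":((265,165,325,200),(170,200,235,225)),"claw_chisel":((195,170,260,195),(235,212,295,232)),"flat_rasp":((205,135,270,160),(230,238,285,255)),
"point_chisel":((90,170,115,240),(380,200,402,250)),"round_rasp":((155,175,178,240),(320,190,340,240))}
for o,(a,b) in B.items():
    mt,ms=best(o,"top",a),best(o,"scene",b)
    if mt is None or ms is None: continue
    et,es=ends(mt),ends(ms)
    # match: project tops to scene
    if np.hypot(*(proj("scene",ray("top",*et[0],.01))-es[0]))>np.hypot(*(proj("scene",ray("top",*et[0],.01))-es[1])): es=es[::-1]
    X=[tri(p,q) for p,q in zip(et,es)]; G=[ray("top",*p,.0125 if 'rasp' in o else .01) for p in et]
    print(o,"tri",X[0],X[1],"ray",G[0][:2],G[1][:2],"len",np.hypot(*(G[0]-G[1])[:2]),"px",et)
a=cv2.resize(t[118:250,85:325],(800,440),interpolation=cv2.INTER_CUBIC)
a=np.clip(a.astype(float)*1.6,0,255).astype(np.uint8)
cv2.imwrite("pics/c1.png",a)
g=cv2.resize(np.clip(t[140:200,325:425]*1.6,0,255).astype(np.uint8),(500,300),interpolation=cv2.INTER_CUBIC)
g2=cv2.resize(s[160:220,80:180],(500,300),interpolation=cv2.INTER_CUBIC)
cv2.imwrite("pics/c2.png",np.vstack([g,g2]))
E
```

```text
flat_chisel tri [ 0.586 -0.225  0.008] [ 0.534 -0.062  0.009] ray [ 0.586 -0.227] [ 0.535 -0.064] len 0.17049979268060125 px [array([317.551, 178.109]), array([268.506, 192.092])]
claw_chisel tri [ 0.57  -0.016  0.009] [0.555 0.152 0.008] ray [ 0.57  -0.014] [0.555 0.148] len 0.1624449358571066 px [array([253.589, 181.301]), array([204.607, 184.604])]
flat_rasp tri [ 0.688 -0.012  0.02 ] [0.655 0.133 0.013] ray [ 0.695 -0.038] [0.655 0.132] len 0.1740091421772156 px [array([261.323, 145.063]), array([210.53 , 155.198])]
point_chisel tri [0.562 0.478 0.006] [0.408 0.483 0.017] ray [0.561 0.475] [0.408 0.485] len 0.15270024266600532 px [array([105.639, 180.595]), array([ 98.386, 226.567])]
round_rasp tri [0.555 0.278 0.015] [0.404 0.277 0.027] ray [0.555 0.278] [0.406 0.277] len 0.14901634799350538 px [array([165.004, 183.499]), array([162.349, 228.639])]
```

View pics/c1.png

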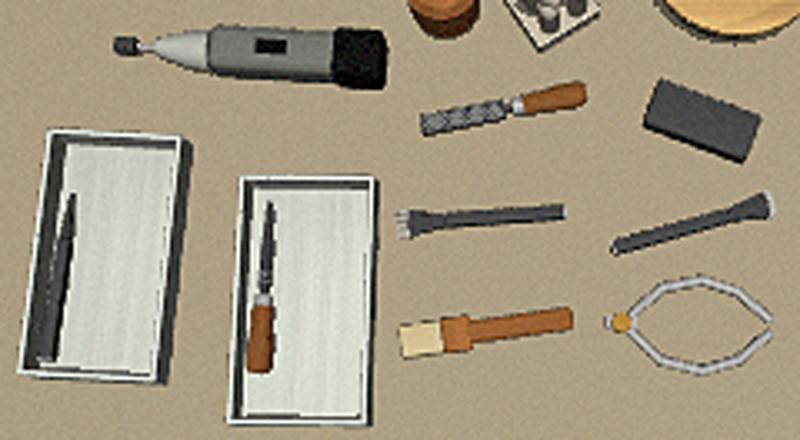

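View pics/c2.png

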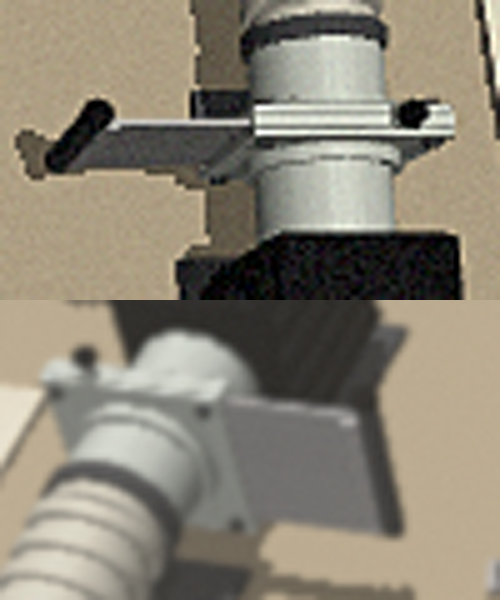

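The crop confirms the choices: the claw's teeth are at (397,222), the flat chisel's blade is at (775,200), the rasp's toothed blade is at (421,127), and none of them is yellow. The second crop shows the gate handle's top at (100,108) and its foot at (57,160), so the blade is pulled out. Next come the trays and the handle.

Run:
```python
from h import *
np.set_printoptions(precision=3,suppress=True)
C=lambda u,v:(85+(u-1.5)/3.333,118+(v-1.5)/3.333)
for n,q in (("chisel",[(47,130),(188,136),(165,383),(17,374)]),("rasp",[(239,177),(378,177),(371,425),(228,423)])):
    P=np.array([ray("top",*C(*p),.045)[:2] for p in q]); ax=P[0]+P[1]-P[2]-P[3]
    print(n,P.mean(0),"yaw",np.degrees(np.arctan2(ax[1],ax[0])),"L",np.linalg.norm(ax)/2,"W",np.linalg.norm(P[0]+P[3]-P[1]-P[2])/2,"scene px",proj("scene",[*P.mean(0),.004]))
for n,e in (("claw",((397,222),(566,211))),("flat",((775,200),(612,248))),("rasp",((421,127),(588,93)))):
    a,b=[ray("top",*C(*p),.0125 if n=="rasp" else .009)[:2] for p in e]
    print(n,"tip",a,"butt",b,"mid",(a+b)/2,"yaw",np.degrees(np.arctan2(*(a-b)[::-1])),"L",np.linalg.norm(a-b))
G=lambda u,v:(325+(u-2)/5,140+(v-2)/5); S=lambda u,v:(80+(u-2)/5,160+(v-302)/5)
print("handle top",tri(G(100,110),S(370,408)),ray("top",*G(100,108),.172),"foot",ray("top",*G(57,163),.05))
print("housing top corners",ray("top",*G(253,103),.16),ray("top",*G(455,103),.16),ray("top",*G(253,137),.16),ray("top",*G(455,137),.16))
for n,u,v in (("mallet",425,30),("fig front corner",543,50),("mallet",448,35)): print(n,ray("top",*C(u,v),0))
for o in ("mallet","figurine"):
    for cam in ("top","scene"):
        for d in cams.silhouettes(o,cam)[:1]: print(o,cam,d["confidence"],d["bbox"])
```

```text
chisel [0.512 0.426] yaw -1.2517095187927674 L 0.23966648780800445 W 0.13866879517171338 scene px [373.674 228.901]
rasp [0.473 0.232] yaw 1.1718151810814035 L 0.23829692321918328 W 0.13437325149783022 scene px [315.476 211.968]
claw tip [0.557 0.151] butt [ 0.572 -0.017] mid [0.564 0.067] yaw 95.1644820973902 L 0.16829855351658882
flat tip [ 0.588 -0.225] butt [ 0.535 -0.063] mid [ 0.562 -0.144] yaw -72.03236007175974 L 0.1706302364736775
rasp tip [0.654 0.131] butt [ 0.693 -0.036] mid [0.674 0.047] yaw 103.35463026691335 L 0.17175689910263037
handle top [ 0.601 -0.276  0.165] [ 0.602 -0.279  0.172] foot [ 0.598 -0.28   0.05 ]
housing top corners [ 0.61  -0.373  0.16 ] [ 0.613 -0.494  0.16 ] [ 0.589 -0.373  0.16 ] [ 0.592 -0.493  0.16 ]
mallet [0.761 0.132 0.   ]
fig front corner [0.742 0.01  0.   ]
mallet [0.756 0.108 0.   ]
mallet top 0.56 [207.7, 94.5, 231.6, 130.7]
mallet scene 0.94 [251.4, 233.7, 276.7, 290.3]
figurine top 0.65 [237.6, 99.8, 266.5, 130.7]
figurine scene 0.77 [210.5, 234.4, 246.1, 291.2]
```

```bash
cat >> h.py <<'E'
def rel(*W):
    """waypoints (x,y,z,yaw of tool y in deg) -> shift/turn numbers of a row, from the pose now"""
    s=manip.read_state(); R=np.array(s["tcp_rot"]); p=np.array(s["position"]); y0=np.degrees(np.arctan2(R[1,1],R[0,1]))
    print("t",round(s["time"],2),p.round(4),"yaw",round(y0,2),"z",R[:,2].round(3),"w",round(s["gripper_width"]*85,1),"grip",round(s["grasp_force"],1))
    for x,y,z,a in W:
        d=R.T@(np.array([x,y,z])-p)/.75; print((x,y,z,a),d.round(4),"az",round(((y0-a+180)%360-180)/180,4),"rows>=",np.ceil(max(np.linalg.norm(d)*15,abs((y0-a+180)%360-180)/8.59)))
E
python3 -c "
from h import *
rel((.564,.067,.15,5.2),(.564,.067,.06,5.2),(.564,.067,.03,5.2),(.564,.067,.003,5.2))"
```

```text
t 1.8 [0.2064 0.6426 0.2313] yaw 72.19 z [-0. -0. -1.] w 84.9 grip 0.0
(0.564, 0.067, 0.15, 5.2) [-0.6887 -0.5849  0.1084] az 0.3722 rows>= 14.0
(0.564, 0.067, 0.06, 5.2) [-0.6887 -0.5849  0.2284] az 0.3722 rows>= 14.0
(0.564, 0.067, 0.03, 5.2) [-0.6887 -0.5849  0.2684] az 0.3722 rows>= 15.0
(0.564, 0.067, 0.003, 5.2) [-0.6887 -0.5849  0.3044] az 0.3722 rows>= 15.0
```

Request:
{"fn": "servo_tool", "kwargs": {"plan": [-0.3,-0.689,-0.585,0.108,0,0,0.372,-0.3,-0.689,-0.585,0.108,0,0,0.372,-0.3,-0.689,-0.585,0.108,0,0,0.372,-0.3,-0.689,-0.585,0.108,0,0,0.372,-0.3,-0.689,-0.585,0.108,0,0,0.372,-0.3,-0.689,-0.585,0.108,0,0,0.372,-0.3,-0.689,-0.585,0.108,0,0,0.372,-0.3,-0.689,-0.585,0.108,0,0,0.372,-0.3,-0.689,-0.585,0.108,0,0,0.372,-0.3,-0.689,-0.585,0.108,0,0,0.372,-0.3,-0.689,-0.585,0.108,0,0,0.372,-0.3,-0.689,-0.585,0.108,0,0,0.372,-0.3,-0.689,-0.585,0.108,0,0,0.372,-0.3,-0.689,-0.585,0.108,0,0,0.372,-0.3,-0.689,-0.585,0.108,0,0,0.372,-0.3,-0.689,-0.585,0.108,0,0,0.372,-0.3,-0.689,-0.585,0.108,0,0,0.372,-0.3,-0.689,-0.585,0.108,0,0,0.372], "force": 60}}

```text
time: 3.6
position: [0.5637, 0.0682, 0.1505]
tcp_rot: [[-0.093, 0.996, 0.0], [0.996, 0.093, 0.0], [0.0, 0.0, -1.0]]
force: [0.9, -0.5, 0.6]
gripper_width: 0.652
grasp_force: 0.0
```

Run:
```python
from h import *
a=cams.camera("top"); b=cams.camera("scene")
f=lambda i,r:cv2.resize(np.clip(i[r[1]:r[3],r[0]:r[2]]*1.4,0,255).astype(np.uint8),(400,300),interpolation=cv2.INTER_CUBIC)
cv2.imwrite("pics/d1.png",np.hstack([f(a,(190,130,270,190)),f(b,(225,170,305,230))]))
rel((.564,.067,.06,5.2),(.564,.067,.03,5.2),(.564,.067,.003,5.2))
```

```text
t 3.7 [0.5638 0.068  0.1506] yaw 5.33 z [ 0.  0. -1.] w 55.4 grip 0.0
(0.564, 0.067, 0.06, 5.2) [-1.400e-03  1.000e-04  1.208e-01] az 0.0007 rows>= 2.0
(0.564, 0.067, 0.03, 5.2) [-1.400e-03  1.000e-04  1.608e-01] az 0.0007 rows>= 3.0
(0.564, 0.067, 0.003, 5.2) [-0.0014  0.      0.1968] az 0.0007 rows>= 3.0
```

View pics/d1.png

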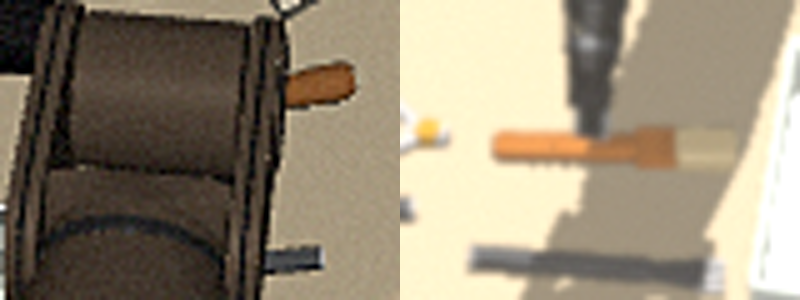

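The top camera's view is blocked by the arm. In the scene view the fingers (590,130) are in line with the middle of the claw chisel. I'll descend, grip and lift.

Request:
{"fn": "servo_tool", "kwargs": {"plan": [-0.3,0,0,0.06,0,0,0,-0.3,0,0,0.12,0,0,0,-0.3,0,0,0.16,0,0,0,-0.3,0,0,0.185,0,0,0,-0.3,0,0,0.197,0,0,0,-0.3,0,0,0.197,0,0,0,1,0,0,0.197,0,0,0,1,0,0,0.197,0,0,0,1,0,0,0.197,0,0,0,1,0,0,0.197,0,0,0,1,0,0,0.197,0,0,0,1,0,0,0.197,0,0,0,1,0,0,0.18,0,0,0,1,0,0,0.14,0,0,0,1,0,0,0.08,0,0,0,1,0,0,0.02,0,0,0,1,0,0,0,0,0,0,1,0,0,0,0,0,0], "force": 60}}

```text
time: 5.5
position: [0.566, 0.0668, 0.1536]
tcp_rot: [[-0.091, 0.996, 0.007], [0.996, 0.091, -0.0], [-0.001, 0.007, -1.0]]
force: [-0.6, -0.0, -1.9]
gripper_width: 0.142
grasp_force: 61.0
```

Run:
```python
from h import *
b=cams.camera("scene"); a=cams.camera("top")
f=lambda i,r:cv2.resize(np.clip(i[r[1]:r[3],r[0]:r[2]]*1.4,0,255).astype(np.uint8),(400,300),interpolation=cv2.INTER_CUBIC)
cv2.imwrite("pics/d2.png",np.hstack([f(a,(190,130,270,190)),f(b,(215,160,315,235))]))
rel((.512,.40,.16,90),(.512,.40,.10,90),(.512,.40,.03,90),(.512,.40,.008,90))
```

```text
t 5.6 [0.5629 0.0669 0.1485] yaw 5.23 z [-0.003  0.    -1.   ] w 12.0 grip 61.0
(0.512, 0.4, 0.16, 90) [ 0.4484 -0.0271 -0.0151] az -0.4709 rows>= 10.0
(0.512, 0.4, 0.1, 90) [ 0.4484 -0.0269  0.0649] az -0.4709 rows>= 10.0
(0.512, 0.4, 0.03, 90) [ 0.4483 -0.0266  0.1582] az -0.4709 rows>= 10.0
(0.512, 0.4, 0.008, 90) [ 0.4483 -0.0265  0.1875] az -0.4709 rows>= 10.0
```

View pics/d2.png

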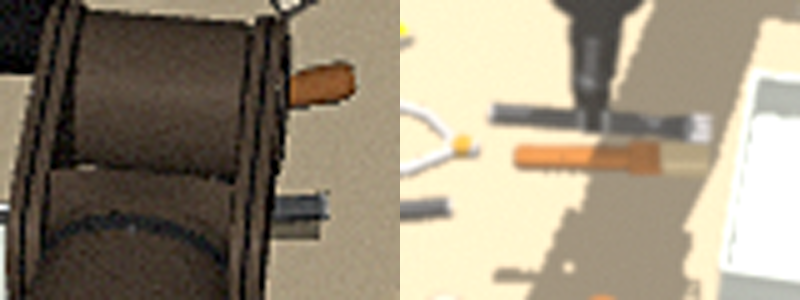

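The claw chisel is held level at its middle. Next I carry it to the chisel tray.

Request:
{"fn": "servo_tool", "kwargs": {"plan": [1,0.454,-0.028,0,0,0,-0.471,1,0.454,-0.028,0,0,0,-0.471,1,0.454,-0.028,0,0,0,-0.471,1,0.454,-0.028,0,0,0,-0.471,1,0.454,-0.028,0,0,0,-0.471,1,0.454,-0.028,0,0,0,-0.471,1,0.454,-0.028,0,0,0,-0.471,1,0.454,-0.028,0,0,0,-0.471,1,0.454,-0.028,0,0,0,-0.471,1,0.454,-0.028,0,0,0,-0.471,1,0.454,-0.028,0,0,0,-0.471,1,0.454,-0.028,0,0,0,-0.471,1,0.454,-0.028,0,0,0,-0.471,1,0.454,-0.028,0.03,0,0,-0.471,1,0.454,-0.028,0.07,0,0,-0.471,1,0.454,-0.028,0.1,0,0,-0.471,1,0.454,-0.028,0.1,0,0,-0.471,1,0.454,-0.028,0.1,0,0,-0.471]}}

```text
time: 7.4
position: [0.5122, 0.4039, 0.0751]
tcp_rot: [[-1.0, 0.001, -0.001], [0.001, 1.0, -0.0], [0.001, -0.0, -1.0]]
force: [-0.1, 0.3, -0.8]
gripper_width: 0.139
grasp_force: 60.9
```

Run:
```python
from h import *
b=cams.camera("scene"); a=cams.camera("top")
f=lambda i,r:cv2.resize(np.clip(i[r[1]:r[3],r[0]:r[2]]*1.4,0,255).astype(np.uint8),(400,300),interpolation=cv2.INTER_CUBIC)
cv2.imwrite("pics/d3.png",np.hstack([f(a,(80,140,200,230)),f(b,(290,165,430,270))]))
rel((.512,.405,.008,90))
```

```text
t 7.5 [0.5135 0.4047 0.0773] yaw 89.98 z [ 0.003  0.002 -1.   ] w 12.1 grip 60.9
(0.512, 0.405, 0.008, 90) [0.0023 0.0003 0.0924] az -0.0001 rows>= 2.0
```

View pics/d3.png

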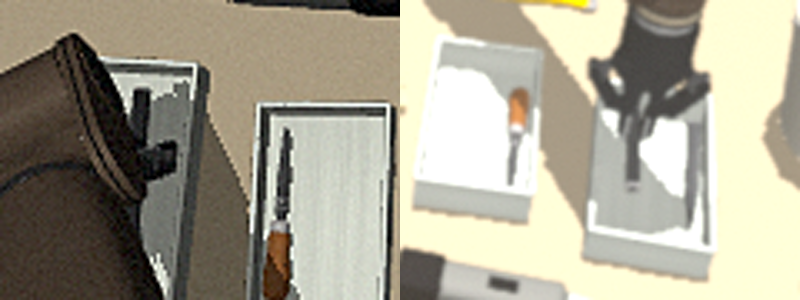

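The chisel is well inside the tray outline. I'll lower it, release with a narrow opening and lift away.

Request:
{"fn": "servo_tool", "kwargs": {"plan": [1,0,0,0.03,0,0,0,1,0,0,0.055,0,0,0,1,0,0,0.075,0,0,0,1,0,0,0.085,0,0,0,1,0,0,0.09,0,0,0,1,0,0,0.09,0,0,0,1,0,0,0.09,0,0,0,0.4,0,0,0.09,0,0,0,0.4,0,0,0.09,0,0,0,0.4,0,0,0.09,0,0,0,0.4,0,0,0.09,0,0,0,0.4,0,0,0.07,0,0,0,0.4,0,0,0.03,0,0,0,0.4,0,0,-0.03,0,0,0,0.4,0,0,-0.09,0,0,0,0.4,0,0,-0.1,0,0,0]}}

```text
time: 9.1
position: [0.516, 0.4063, 0.1598]
tcp_rot: [[-1.0, -0.0, 0.013], [-0.0, 1.0, 0.007], [-0.013, 0.007, -1.0]]
force: [0.8, 0.5, 1.5]
gripper_width: 0.305
grasp_force: 0.0
```

Run:
```python
from h import *
rel((.561,-.144,.15,18),(.561,-.144,.003,18))
```

```text
t 9.1 [0.516  0.4063 0.1598] yaw 90.02 z [ 0.013  0.007 -1.   ] w 25.9 grip 0.0
(0.561, -0.144, 0.15, 18) [-0.0596 -0.7339  0.0086] az 0.4001 rows>= 12.0
(0.561, -0.144, 0.003, 18) [-0.0572 -0.7353  0.2046] az 0.4001 rows>= 12.0
```

Request:
{"fn": "servo_tool", "kwargs": {"plan": [-0.3,-0.065,-0.731,0,0,0,0.4,-0.3,-0.065,-0.731,0,0,0,0.4,-0.3,-0.065,-0.731,0,0,0,0.4,-0.3,-0.065,-0.731,0,0,0,0.4,-0.3,-0.065,-0.731,0,0,0,0.4,-0.3,-0.065,-0.731,0,0,0,0.4,-0.3,-0.065,-0.731,0,0,0,0.4,-0.3,-0.065,-0.731,0,0,0,0.4,-0.3,-0.065,-0.731,0,0,0,0.4,-0.3,-0.065,-0.731,0,0,0,0.4,-0.3,-0.065,-0.731,0,0,0,0.4,-0.3,-0.065,-0.731,0,0,0,0.4,-0.3,-0.065,-0.731,0,0,0,0.4,-0.3,-0.065,-0.731,0,0,0,0.4,-0.3,-0.065,-0.731,0,0,0,0.4,-0.3,-0.065,-0.731,0.08,0,0,0.4,-0.3,-0.065,-0.731,0.13,0,0,0.4,-0.3,-0.065,-0.731,0.13,0,0,0.4,-0.3,-0.065,-0.731,0.13,0,0,0.4]}}

```text
time: 11.0
position: [0.5607, -0.1429, 0.0526]
tcp_rot: [[-0.311, 0.95, -0.002], [0.95, 0.311, 0.001], [0.001, -0.002, -1.0]]
force: [0.7, 0.2, 1.1]
gripper_width: 0.65
grasp_force: 0.0
```

Run:
```python
from h import *
np.set_printoptions(precision=3,suppress=True)
for i in range(1): a=cams.camera("top"); b=cams.camera("scene")
f=lambda i,r:cv2.resize(np.clip(i[r[1]:r[3],r[0]:r[2]]*1.4,0,255).astype(np.uint8),(400,300),interpolation=cv2.INTER_CUBIC)
cv2.imwrite("pics/d4.png",np.hstack([f(a,(85,140,205,230)),f(b,(160,165,260,240))]))
for o in ("claw_chisel","point_chisel"):
  for d in cams.silhouettes(o,"top"):
    m=d["region"]
    if m.sum()>5 and np.nonzero(m)[1].mean()<145 and np.nonzero(m)[0].mean()<250: print(o,d["confidence"],[ray("top",*p,.011) for p in ends(m)])
rel((.561,-.144,.003,18))
```

```text
claw_chisel 0.56 [array([0.593, 0.402, 0.011]), array([0.423, 0.402, 0.011])]
point_chisel 0.73 [array([0.568, 0.475, 0.011]), array([0.411, 0.484, 0.011])]
t 11.2 [ 0.563 -0.145  0.056] yaw 18.05 z [ 0.006 -0.003 -1.   ] w 55.1 grip 0.0
(0.561, -0.144, 0.003, 18) [ 0.002 -0.003  0.071] az 0.0003 rows>= 2.0
```

View pics/d4.png

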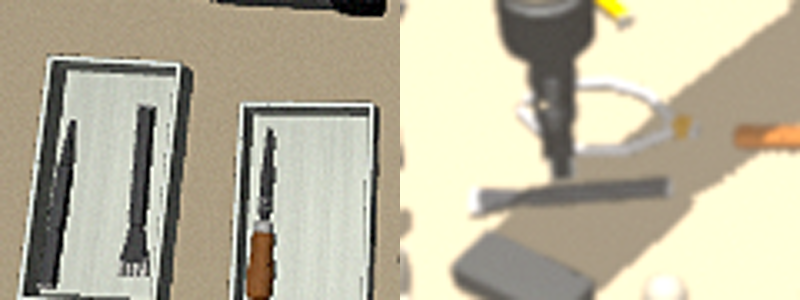

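The claw chisel lies flat inside the tray next to the point chisel. The fingers are over the middle of the flat chisel (565,180 against a bar spanning 475–670). Now I grip it.

Request:
{"fn": "servo_tool", "kwargs": {"plan": [-0.3,0,0,0.035,0,0,0,-0.3,0,0,0.055,0,0,0,-0.3,0,0,0.066,0,0,0,-0.3,0,0,0.066,0,0,0,1,0,0,0.066,0,0,0,1,0,0,0.066,0,0,0,1,0,0,0.066,0,0,0,1,0,0,0.066,0,0,0,1,0,0,0.066,0,0,0,1,0,0,0.066,0,0,0,1,0,0,0.05,0,0,0,1,0,0,0.01,0,0,0,1,0,0,-0.05,0,0,0,1,0,0,-0.11,0,0,0,1,0,0,-0.13,0,0,0,1,0,0,-0.13,0,0,0]}}

```text
time: 12.8
position: [0.5625, -0.1448, 0.1534]
tcp_rot: [[-0.309, 0.951, 0.005], [0.951, 0.309, -0.002], [-0.004, 0.004, -1.0]]
force: [0.9, 0.4, -0.8]
gripper_width: 0.141
grasp_force: 61.0
```

Run:
```python
from h import *
rel((.512,.442,.15,89),(.512,.442,.008,89))
for d in cams.silhouettes("flat_chisel","scene")[:2]: print(d["confidence"],d["bbox"])
```

```text
t 12.8 [ 0.5625 -0.1448  0.1534] yaw 18.02 z [ 0.005 -0.002 -1.   ] w 12.0 grip 61.0
(0.512, 0.442, 0.15, 89) [0.7649 0.178  0.0022] az -0.3943 rows>= 12.0
(0.512, 0.442, 0.008, 89) [0.7656 0.1771 0.1915] az -0.3943 rows>= 13.0
0.69 [2.2, 129.5, 160.6, 305.8]
0.63 [180.2, 211.0, 226.6, 220.2]
```

Request:
{"fn": "servo_tool", "kwargs": {"plan": [1,0.762,0.179,0,0,0,-0.394,1,0.762,0.179,0,0,0,-0.394,1,0.762,0.179,0,0,0,-0.394,1,0.762,0.179,0,0,0,-0.394,1,0.762,0.179,0,0,0,-0.394,1,0.762,0.179,0,0,0,-0.394,1,0.762,0.179,0,0,0,-0.394,1,0.762,0.179,0,0,0,-0.394,1,0.762,0.179,0,0,0,-0.394,1,0.762,0.179,0,0,0,-0.394,1,0.762,0.179,0,0,0,-0.394,1,0.762,0.179,0,0,0,-0.394,1,0.762,0.179,0,0,0,-0.394,1,0.762,0.179,0,0,0,-0.394,1,0.762,0.179,0,0,0,-0.394,1,0.762,0.179,0.04,0,0,-0.394,1,0.762,0.179,0.08,0,0,-0.394,1,0.762,0.179,0.1,0,0,-0.394,1,0.762,0.179,0.1,0,0,-0.394,1,0.762,0.179,0.1,0,0,-0.394]}}

```text
time: 14.85
position: [0.5126, 0.4403, 0.0758]
tcp_rot: [[-1.0, 0.02, 0.0], [0.02, 1.0, 0.0], [-0.0, 0.0, -1.0]]
force: [0.8, 1.4, -0.4]
gripper_width: 0.14
grasp_force: 61.0
```

Run:
```python
from h import *
b=cams.camera("scene"); a=cams.camera("top")
f=lambda i,r:cv2.resize(np.clip(i[r[1]:r[3],r[0]:r[2]]*1.2,0,255).astype(np.uint8),(400,300),interpolation=cv2.INTER_CUBIC)
cv2.imwrite("pics/d5.png",np.hstack([f(a,(80,150,160,210)),f(b,(335,180,415,240))]))
rel((.512,.442,.008,89))
```

```text
t 14.95 [0.5135 0.4413 0.0776] yaw 88.9 z [ 0.003  0.002 -1.   ] w 12.3 grip 61.0
(0.512, 0.442, 0.008, 89) [0.0022 0.0008 0.0927] az -0.0005 rows>= 2.0
```

View pics/d5.png

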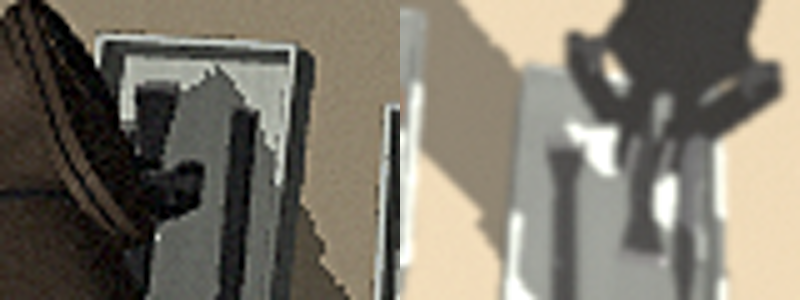

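The held chisel is between the claw chisel and the point chisel, with clearance on both sides. I'll set it down.

Request:
{"fn": "servo_tool", "kwargs": {"plan": [1,0,0,0.03,0,0,0,1,0,0,0.055,0,0,0,1,0,0,0.075,0,0,0,1,0,0,0.085,0,0,0,1,0,0,0.09,0,0,0,1,0,0,0.09,0,0,0,1,0,0,0.09,0,0,0,0.45,0,0,0.09,0,0,0,0.45,0,0,0.09,0,0,0,0.45,0,0,0.09,0,0,0,0.45,0,0,0.09,0,0,0,0.45,0,0,0.07,0,0,0,0.45,0,0,0.03,0,0,0,0.45,0,0,-0.03,0,0,0,0.45,0,0,-0.09,0,0,0,0.45,0,0,-0.1,0,0,0]}}

```text
time: 16.55
position: [0.5157, 0.4432, 0.1601]
tcp_rot: [[-1.0, 0.018, 0.013], [0.019, 1.0, 0.008], [-0.012, 0.008, -1.0]]
force: [0.5, 0.6, -0.4]
gripper_width: 0.278
grasp_force: 0.0
```

Run:
```python
from h import *
rel((.682,.013,.15,13.4),(.682,.013,.008,13.4))
```

```text
t 16.55 [0.5157 0.4432 0.1601] yaw 88.94 z [ 0.013  0.008 -1.   ] w 23.6 grip 0.0
(0.682, 0.013, 0.15, 13.4) [-0.2321 -0.5696  0.0118] az 0.4197 rows>= 10.0
(0.682, 0.013, 0.008, 13.4) [-0.2298 -0.5711  0.2011] az 0.4197 rows>= 10.0
```

Request:
{"fn": "servo_tool", "kwargs": {"plan": [-0.1,-0.236,-0.564,0,0,0,0.42,-0.1,-0.236,-0.564,0,0,0,0.42,-0.1,-0.236,-0.564,0,0,0,0.42,-0.1,-0.236,-0.564,0,0,0,0.42,-0.1,-0.236,-0.564,0,0,0,0.42,-0.1,-0.236,-0.564,0,0,0,0.42,-0.1,-0.236,-0.564,0,0,0,0.42,-0.1,-0.236,-0.564,0,0,0,0.42,-0.1,-0.236,-0.564,0,0,0,0.42,-0.1,-0.236,-0.564,0,0,0,0.42,-0.1,-0.236,-0.564,0,0,0,0.42,-0.1,-0.236,-0.564,0,0,0,0.42,-0.1,-0.236,-0.564,0.05,0,0,0.42,-0.1,-0.236,-0.564,0.1,0,0,0.42,-0.1,-0.236,-0.564,0.12,0,0,0.42,-0.1,-0.236,-0.564,0.12,0,0,0.42,-0.1,-0.236,-0.564,0.12,0,0,0.42]}}

```text
time: 18.25
position: [0.6817, 0.0156, 0.0615]
tcp_rot: [[-0.232, 0.973, 0.001], [0.973, 0.232, -0.0], [-0.0, 0.001, -1.0]]
force: [0.9, -0.2, 1.1]
gripper_width: 0.554
grasp_force: 0.0
```

Run:
```python
from h import *
np.set_printoptions(precision=3,suppress=True)
a=cams.camera("top"); b=cams.camera("scene")
f=lambda i,r:cv2.resize(np.clip(i[r[1]:r[3],r[0]:r[2]]*1.4,0,255).astype(np.uint8),(400,300),interpolation=cv2.INTER_CUBIC)
cv2.imwrite("pics/d6.png",np.hstack([f(a,(80,140,200,230)),f(b,(205,195,305,270))]))
for o in ("flat_chisel","claw_chisel","point_chisel"):
  for d in cams.silhouettes(o,"top"):
    m=d["region"]
    if m.sum()>5 and np.nonzero(m)[1].mean()<145 and 150<np.nonzero(m)[0].mean()<250: print(o,d["confidence"],[ray("top",*p,.011) for p in ends(m)])
rel((.682,.013,.006,13.4))
```

```text
flat_chisel 0.6 [array([0.593, 0.437, 0.011]), array([0.422, 0.442, 0.011])]
claw_chisel 0.84 [array([0.597, 0.402, 0.011]), array([0.426, 0.401, 0.011])]
claw_chisel 0.55 [array([0.594, 0.436, 0.011]), array([0.423, 0.441, 0.011])]
point_chisel 0.56 [array([0.593, 0.437, 0.011]), array([0.422, 0.441, 0.011])]
point_chisel 0.5 [array([0.557, 0.475, 0.011]), array([0.411, 0.484, 0.011])]
t 18.5 [0.682 0.015 0.062] yaw 13.34 z [ 0.003 -0.    -1.   ] w 46.9 grip 0.0
(0.682, 0.013, 0.006, 13.4) [-0.002 -0.001  0.075] az -0.0003 rows>= 2.0
```

View pics/d6.png

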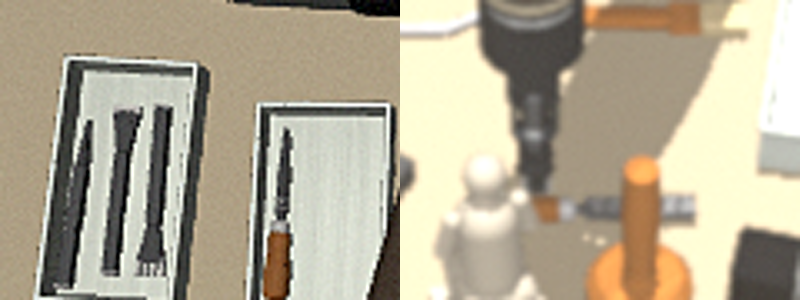

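All three chisels lie side by side in the chisel tray. The fingers are over the rasp's handle at (540,190), clear of the figurine. Next I grip it.

Request:
{"fn": "servo_tool", "kwargs": {"plan": [-0.1,0,0,0.035,0,0,0,-0.1,0,0,0.06,0,0,0,-0.1,0,0,0.074,0,0,0,-0.1,0,0,0.074,0,0,0,1,0,0,0.074,0,0,0,1,0,0,0.074,0,0,0,1,0,0,0.074,0,0,0,1,0,0,0.074,0,0,0,1,0,0,0.074,0,0,0,1,0,0,0.074,0,0,0,1,0,0,0.06,0,0,0,1,0,0,0.02,0,0,0,1,0,0,-0.04,0,0,0,1,0,0,-0.1,0,0,0,1,0,0,-0.12,0,0,0,1,0,0,-0.12,0,0,0]}}

```text
time: 20.1
position: [0.6827, 0.0145, 0.154]
tcp_rot: [[-0.231, 0.973, 0.006], [0.973, 0.231, -0.001], [-0.002, 0.006, -1.0]]
force: [0.0, -0.5, -0.7]
gripper_width: 0.27
grasp_force: 61.8
```

Run:
```python
from h import *
b=cams.camera("scene")
cv2.imwrite("pics/d7.png",cv2.resize(np.clip(b[165:270,190:350]*1.3,0,255).astype(np.uint8),(800,525),interpolation=cv2.INTER_CUBIC))
rel((.508,.22,.15,90),(.508,.22,.011,90))
```

```text
t 20.15 [0.681  0.0146 0.1506] yaw 13.34 z [ 0.001 -0.    -1.   ] w 22.7 grip 61.8
(0.508, 0.22, 0.15, 90) [ 0.3197 -0.1613  0.0006] az -0.4259 rows>= 9.0
(0.508, 0.22, 0.011, 90) [ 0.3197 -0.1615  0.1859] az -0.4259 rows>= 9.0
```

Request:
{"fn": "servo_tool", "kwargs": {"plan": [1,0.32,-0.162,0,0,0,-0.426,1,0.32,-0.162,0,0,0,-0.426,1,0.32,-0.162,0,0,0,-0.426,1,0.32,-0.162,0,0,0,-0.426,1,0.32,-0.162,0,0,0,-0.426,1,0.32,-0.162,0,0,0,-0.426,1,0.32,-0.162,0,0,0,-0.426,1,0.32,-0.162,0,0,0,-0.426,1,0.32,-0.162,0,0,0,-0.426,1,0.32,-0.162,0,0,0,-0.426,1,0.32,-0.162,0,0,0,-0.426,1,0.32,-0.162,0.04,0,0,-0.426,1,0.32,-0.162,0.08,0,0,-0.426,1,0.32,-0.162,0.1,0,0,-0.426,1,0.32,-0.162,0.1,0,0,-0.426,1,0.32,-0.162,0.1,0,0,-0.426]}}

```text
time: 21.75
position: [0.5078, 0.2201, 0.0755]
tcp_rot: [[-1.0, 0.001, -0.0], [0.001, 1.0, -0.0], [0.0, -0.0, -1.0]]
force: [1.2, -0.1, -0.8]
gripper_width: 0.269
grasp_force: 61.7
```

Run:
```python
from h import *
np.set_printoptions(precision=3,suppress=True)
b=cams.camera("scene"); cams.camera("top")
rel((.508,.22,.011,90))
for n in("scene","top"):
 for o in("flat_rasp","round_rasp"):
  for d in cams.silhouettes(o,n)[:2]:
   if d["region"].sum()>5: print(n,o,d["confidence"],d["bbox"],ends(d["region"]))
for x in (.423,.473,.558): print(proj("scene",[x,.22,.085]),proj("top",[x,.22,.085]))
```

```text
t 21.85 [0.509 0.22  0.077] yaw 89.98 z [ 0.003  0.001 -1.   ] w 22.4 grip 61.7
(0.508, 0.22, 0.011, 90) [ 0.002 -0.001  0.088] az -0.0001 rows>= 2.0
scene flat_rasp 0.75 [310.8, 188.0, 316.8, 212.0] [array([314.978, 187.64 ]), array([311.106, 213.67 ])]
scene flat_rasp 0.48 [169.3, 223.4, 208.1, 251.2] [array([172.643, 228.122]), array([206.822, 242.179])]
scene round_rasp 0.68 [326.6, 197.0, 334.2, 230.7] [array([331.871, 195.481]), array([327.875, 228.489])]
top flat_rasp 0.53 [121.2, 170.1, 127.5, 221.0] [array([128.494, 171.457]), array([124.322, 222.609])]
top round_rasp 0.18 [91.4, 158.5, 139.0, 231.4] [array([118.758, 155.889]), array([111.942, 233.173])]
[315.624 184.19 ] [176.553 221.236]
[314.135 194.171] [177.464 205.103]
[311.413 212.405] [178.982 178.222]
```

Request:
{"fn": "servo_tool", "kwargs": {"plan": [1,0,0,0.03,0,0,0,1,0,0,0.055,0,0,0,1,0,0,0.072,0,0,0,1,0,0,0.082,0,0,0,1,0,0,0.086,0,0,0,1,0,0,0.086,0,0,0,1,0,0,0.086,0,0,0,0.2,0,0,0.086,0,0,0,0.2,0,0,0.086,0,0,0,0.2,0,0,0.086,0,0,0,0.2,0,0,0.086,0,0,0,0.2,0,0,0.065,0,0,0,0.2,0,0,0.02,0,0,0,0.2,0,0,-0.04,0,0,0,0.2,0,0,-0.1,0,0,0,0.2,0,0,-0.16,0,0,0,0.2,0,0,-0.2,0,0,0,0.2,0,0,-0.2,0,0,0]}}

```text
time: 23.85
position: [0.5106, 0.2209, 0.2334]
tcp_rot: [[-1.0, -0.0, 0.013], [-0.0, 1.0, 0.003], [-0.013, 0.003, -1.0]]
force: [0.9, -0.3, 1.1]
gripper_width: 0.398
grasp_force: 0.0
```

Run:
```python
from h import *
rel((.595,-.21,.225,90),(.599,-.23,.225,90),(.599,-.22,.11,90))
```

```text
t 23.85 [0.5106 0.2209 0.2334] yaw 90.02 z [ 0.013  0.003 -1.   ] w 33.8 grip 0.0
(0.595, -0.21, 0.225, 90) [-0.1121 -0.5747  0.011 ] az 0.0001 rows>= 9.0
(0.599, -0.23, 0.225, 90) [-0.1174 -0.6013  0.011 ] az 0.0001 rows>= 10.0
(0.599, -0.22, 0.11, 90) [-0.1154 -0.5884  0.1643] az 0.0001 rows>= 10.0
```

The rasp is set down. Next is the gate: shut the fingers, turn so they close along x, and come in on the handle's +y side.

Request:
{"fn": "servo_tool", "kwargs": {"plan": [1,-0.123,-0.573,0,0,0,0.5,1,-0.123,-0.573,0,0,0,0.5,1,-0.123,-0.573,0,0,0,0.5,1,-0.123,-0.573,0,0,0,0.5,1,-0.123,-0.573,0,0,0,0.5,1,-0.123,-0.573,0,0,0,0.5,1,-0.123,-0.573,0,0,0,0.5,1,-0.123,-0.573,0,0,0,0.5,1,-0.123,-0.573,0,0,0,0.5,1,-0.123,-0.573,0,0,0,0.5,1,-0.123,-0.573,0,0,0,0.5,1,-0.123,-0.573,0,0,0,0.5,1,-0.123,-0.573,0.05,0,0,0.5,1,-0.123,-0.573,0.1,0,0,0.5,1,-0.123,-0.573,0.14,0,0,0.5,1,-0.123,-0.573,0.14,0,0,0.5,1,-0.123,-0.573,0.14,0,0,0.5]}}

```text
time: 25.55
position: [0.5997, -0.2092, 0.1204]
tcp_rot: [[-0.002, 1.0, -0.001], [1.0, 0.002, 0.0], [0.001, -0.001, -1.0]]
force: [-0.2, -0.0, 0.5]
gripper_width: -0.001
grasp_force: 0.0
```

Run:
```python
from h import *
np.set_printoptions(precision=3,suppress=True)
rel((.600,-.25,.12,0),(.601,-.32,.12,0))
cams.camera("top"); cams.camera("scene")
for n in ("top","scene"):
  for d in cams.silhouettes("flat_rasp",n)[:3]:
   if d["region"].sum()>5: print(n,d["confidence"],d["bbox"],[ray(n,*p,.0165) for p in ends(d["region"])])
  for d in cams.silhouettes("gate_handle",n)[:1]: print(n,d["confidence"],d["bbox"])
print(proj("top",[.6,-.278,.172]),proj("top",[.6,-.278,.05]),proj("scene",[.6,-.278,.172]))
```

```text
t 25.55 [ 0.6   -0.209  0.12 ] yaw 0.09 z [-0.001  0.    -1.   ] w -0.1 grip 0.0
(0.6, -0.25, 0.12, 0) [-0.054  0.     0.001] az 0.0005 rows>= 1.0
(0.601, -0.32, 0.12, 0) [-0.148  0.001  0.   ] az 0.0005 rows>= 3.0
top 0.86 [177.2, 185.4, 187.9, 238.0] [array([0.556, 0.219, 0.016]), array([0.388, 0.217, 0.016])]
top 0.73 [350.9, 161.7, 375.6, 174.3]
scene 0.74 [353.0, 195.2, 398.7, 257.7] [array([0.348, 0.429, 0.016]), array([0.654, 0.438, 0.016])]
scene 0.71 [307.7, 191.5, 316.6, 228.3] [array([0.378, 0.22 , 0.016]), array([0.56 , 0.22 , 0.016])]
scene 0.76 [127.6, 179.5, 161.1, 206.8]
[344.235 161.745] [335.413 171.496] [151.464 178.955]
```

The rasp lies in its tray, spanning x from 0.39 to 0.56. Now I push the blade.

Request:
{"fn": "servo_tool", "kwargs": {"plan": [1,-0.03,0,0,0,0,0,1,-0.05,0,0,0,0,0,1,-0.065,0,0,0,0,0,1,-0.08,0,0,0,0,0,1,-0.095,0,0,0,0,0,1,-0.11,0,0,0,0,0,1,-0.12,0,0,0,0,0,1,-0.125,0,0,0,0,0,1,-0.13,0,0,0,0,0,1,-0.135,0,0,0,0,0,1,-0.135,0,0,0,0,0]}}

```text
time: 26.95
position: [0.6, -0.3114, 0.1203]
tcp_rot: [[-0.0, 1.0, 0.0], [1.0, 0.0, -0.001], [-0.001, 0.0, -1.0]]
force: [0.1, 0.9, 0.6]
gripper_width: -0.0
grasp_force: 0.0
```

Request:
{"fn": "servo_tool", "kwargs": {"plan": [1,-0.004,0,0,0,0,0,1,-0.008,0,0,0,0,0,1,-0.012,0,0,0,0,0,1,-0.014,0,0,0,0,0]}}

```text
time: 27.35
position: [0.6001, -0.3216, 0.1203]
tcp_rot: [[-0.0, 1.0, 0.001], [1.0, 0.0, -0.0], [-0.0, 0.001, -1.0]]
force: [2.5, 3.4, -0.5]
gripper_width: 0.003
grasp_force: 0.0
```

Run:
```python
from h import *
print(manip.read_state()["force"],manip.read_state()["position"])
cams.camera("scene");cams.camera("top")
for n in("scene","top"):
 for d in cams.silhouettes("gate_handle",n)[:2]: print(n,d["confidence"],d["bbox"])
for y in(-.278,-.335,-.345): print(proj("scene",[.601,y,.172]),proj("scene",[.601,y,.05]))
```

```text
[ 2.53755036  3.38471891 -0.5107602 ] [ 0.60012766 -0.32157086  0.12028477]
scene 0.57 [122.1, 182.4, 142.7, 203.9]
top 0.57 [176.4, 184.2, 187.6, 235.8]
[151.34095307 179.16366645] [157.51149891 207.15222951]
[134.05733186 176.73095097] [141.2087981 204.6918641]
[131.04823416 176.3074125 ] [138.36919604 204.26331801]
```

Contact is made, at about 3 N, which is the blade's friction. I'll go on in 1.5 mm steps to the stop.

Request:
{"fn": "servo_tool", "kwargs": {"plan": [1,-0.002,0,0,0,0,0,1,-0.004,0,0,0,0,0,1,-0.006,0,0,0,0,0,1,-0.006,0,0,0,0,0]}}

```text
time: 27.95
position: [0.5999, -0.3218, 0.1203]
tcp_rot: [[-0.001, 1.0, -0.002], [1.0, 0.001, 0.008], [0.008, -0.002, -1.0]]
force: [0.6, 14.0, 4.1]
gripper_width: -0.002
grasp_force: 0.0
```

Request:
{"fn": "servo_tool", "kwargs": {"plan": [1,-0.002,0,0,0,0,0,1,-0.003,0,0,0,0,0,1,-0.003,0,0,0,0,0]}}

```text
time: 28.25
position: [0.5998, -0.3218, 0.1204]
tcp_rot: [[-0.001, 1.0, -0.004], [1.0, 0.001, 0.012], [0.012, -0.004, -1.0]]
force: [-1.0, 18.5, 6.9]
gripper_width: 0.004
grasp_force: 0.0
```

The blade is hard on its stop: 18 N with no movement. I'll back off, lift, and check everything.

Request:
{"fn": "servo_tool", "kwargs": {"plan": [1,0.01,0,0,0,0,0,1,0.04,0,0,0,0,0,1,0.09,0,0,0,0,0,1,0.13,0,0,0,0,0,1,0.15,0,-0.05,0,0,0,1,0.15,0,-0.1,0,0,0,1,0.15,0,-0.15,0,0,0,1,0.1,-0.1,-0.16,0,0,0,1,0.1,-0.1,-0.16,0,0,0,1,0.1,-0.1,-0.16,0,0,0,1,0.1,-0.1,-0.16,0,0,0,1,0.1,-0.1,-0.16,0,0,0]}}

```text
time: 29.45
position: [0.5252, -0.2527, 0.2401]
tcp_rot: [[-0.0, 1.0, 0.0], [1.0, 0.0, -0.0], [-0.0, 0.0, -1.0]]
force: [0.4, 0.3, -0.8]
gripper_width: -0.003
grasp_force: 0.0
```

Run:
```python
from h import *
np.set_printoptions(precision=3,suppress=True)
cams.camera("scene");cams.camera("top")
for n,o in(("scene","gate_handle"),("top","gate_handle"),("top","flat_rasp"),("top","round_rasp"),("top","flat_chisel"),("top","claw_chisel"),("top","point_chisel")):
 for d in cams.silhouettes(o,n)[:3]:
  if d["region"].sum()>5: print(n,o,round(d["confidence"],2),d["bbox"],[ray(n,*p,.012)[:2] for p in ends(d["region"])])
for y in(-.278,-.335,-.345): print(proj("scene",[.601,y,.172]),proj("top",[.601,y,.172]),proj("top",[.601,y,.05]))
print(manip.read_state()["force"],manip.read_state()["joint_velocities"])
```

```text
scene gate_handle 0.62 [125.1, 174.4, 144.9, 205.1] [array([ 0.429, -0.464]), array([ 0.573, -0.371])]
top gate_handle 0.63 [91.3, 155.9, 140.7, 234.3] [array([0.647, 0.43 ]), array([0.385, 0.436])]
top flat_rasp 0.2 [118.4, 170.3, 128.8, 220.8] [array([0.596, 0.402]), array([0.426, 0.402])]
top round_rasp 0.68 [155.6, 186.0, 168.5, 230.7] [array([0.552, 0.278]), array([0.403, 0.278])]
top flat_chisel 0.84 [108.1, 170.2, 120.7, 222.0] [array([0.593, 0.436]), array([0.422, 0.44 ])]
top claw_chisel 0.79 [131.3, 286.9, 185.2, 298.4] [array([0.2  , 0.361]), array([0.203, 0.195])]
top claw_chisel 0.62 [122.1, 170.1, 128.7, 220.4] [array([0.593, 0.401]), array([0.426, 0.401])]
top claw_chisel 0.17 [109.1, 169.5, 121.0, 221.7] [array([0.597, 0.435]), array([0.422, 0.441])]
top point_chisel 0.48 [99.0, 184.1, 104.6, 226.5] [array([0.564, 0.474]), array([0.409, 0.483])]
top point_chisel 0.45 [119.7, 124.5, 200.0, 142.3] [array([0.732, 0.443]), array([0.722, 0.167])]
[151.341 179.164] [344.227 161.416] [335.408 171.196]
[134.057 176.731] [363.549 161.871] [352.967 171.606]
[131.048 176.307] [366.938 161.95 ] [356.046 171.678]
[-0.305 -0.519  0.381] [-0.227 -0.327  0.127  0.027  0.016 -0.037]
```

```bash
python3 -c "
from workcell import manip
print(manip.sign_off())"
```

```text
the job is handed in; nothing more can be done
None
```

I handed the job in at about 30 s: by the camera measurements both loose chisels lie in the chisel tray and the rasp in the rasp tray, and the gate blade was pushed until it stopped moving (18 N); the sign-off returned no verdict.

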